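# Set the ledge for a molcajete salsa

### The arm

A 7-joint arm with a two-finger parallel gripper is mounted at the origin on the work surface. World frame = base frame: x ahead of the robot, y to its left, z up, the work surface at z = 0. Lengths are in m, angles in rad, forces in N, time in s.
With the tool pointing down it reaches from about 0.4 to 0.85 m from the base axis. Payload 4.5 kg.
Tool frame: the origin (TCP) lies at the very end of the fingers, on their centre line; the grasp point (between the pads) lies 19 mm behind it (bot.pinch_z is the distance from the TCP to the grasp point, in m); z points along the fingers, y is the line along which they close (so a half turn about z gives the same grasp; the last joint's range is limited). The gripper opens to 88 mm and grips with 3 to 60 N. Pads are 18 mm wide; open, the fingers measure 123 mm over their backs; the gripper's body (75 mm by 187 mm) begins 45 mm behind the grasp point.
Start: joints at [-1.238, 0.689, -0.195, 1.565, 0.157, 0.902, -0.215], TCP at [0.184, 0.597, 0.239] pointing down, gripper open.
Joint ranges: [-3.01, 3.01], [-0.46, 2.08], [-1.47, 1.51], [0.13, 2.56], [-1, 4.14], [0.04, 2.09], [-2.66, 2.66]. Speed limits (rad/s): [2.57, 2.57, 3.14, 3.14, 3.14, 3.14, 3.14].

### API

Orientations are given as a unit quaternion [x, y, z, w].
In Python, from rig import get_obs, cams, hand_in, bot gives the robot as it stands. The module is installed in compiled form; this text tells all that it offers.
- The arm moves only by the tool move_arm, never from a script. Its argument "commands" is a list of rows, each an object with "slide": the shift along the tool's x, y, z normalised to -1 to 1, where 1 is 150 mm, a list of three; "yaw": the turn about the tool's z normalised to -1 to 1, where 1 is 2 rad. A call has 1 to 20 rows; each row is the pose to reach, as a shift and turn from the pose commanded when the call began, along the tool's axes at that moment; what a row does not reach only later rows make up. A row lasts 1/8 s, in which the tool goes at most 62.5 mm and 10.7 degrees, less where a joint would pass 70% of its speed; a pose out of reach is approached as far as the arm can. A call with a number of a shift or a turn outside -1 to 1 is refused whole. A call with a gripper value outside its range is refused whole. "gripper" is the opening, from 0 (shut) to 1 (fully open), set as the call begins (left out, the last holds). The fingers move at their own pace and stop on an object; "newtons" is the grip in N (left out, the last holds). Time passes only in rows, so rows that repeat a pose let the fingers close. It gives the time, the measured TCP pose, the force, the opening and the grip force at its end, in the units of the state.
- get_obs(): the state, without advancing time (a new reading comes with each control period).
- cams.snapshot(name): name is "side" or "top" or "wrist"; returns a dict with "img" (420x560x3 uint8, red, green, blue), "range_z" (420x560 float32, m along the optical axis (not along the pixel's ray), 0 where there is no reading), "K" (3x3 intrinsics, pixels), "R" (3x3) and "t" (3): a world point X has camera coordinates R X + t. Camera axes: x right, y down, z forward; pixel columns grow to the right and rows downward; lengths in m; the calibration is good to about 2 mm. A picture is of the moment at which its call begins.
- hand_in(): hands the job in; it is judged then, once.
The state is a dict: "t": time; "joints": joint angles; "dq": joint speeds; "joint_torque": joint torques, N m; "position": TCP position; "eef_rot": TCP orientation; "contact_force": force on the tool from outside, world axes, zero at the start; "wrist_torque": the same for the moment, N m; "width": finger opening in m; "grasp_force": force on a finger pad.
Only numpy, scipy, OpenCV 4.12 (cv2) and the standard library are available. Lean on these libraries where they do the work, as an engineer would, in place of code of your own. Each camera call takes 0.05 s, during which the arm holds its last target. There are 200 camera calls.

### The job

Set the ledge out for making salsa: stand the stone pestle upright, broad end down, in the middle of the molcajete, stand the steel shaker midway between the molcajete and the blue glass bowl, stand the taller of the two herb jars squarely in front of the herb grinder on the robot's side with a gap of about 3 cm to its foot plate, and lay the bamboo spoon flat on top of the plastic box, centred and lengthwise on the lid. Set things down rather than dropping them, and leave the bowl, the short jar and the garlic where they are.

Things in the scene. Friction and masses are not known exactly. Their poses are not given: they have to be found in the camera images.
- pestle: Stone pestle (tejolote), loose, to be moved: dark basalt, round, 96 mm tall, standing on its broad end. 48 mm across at 6-22 mm up, tapering to 32 mm at 78 mm and 33 mm at 90 mm up, rounded off above. Origin: centre of its underside, z up; yaw has no meaning.
- shaker: Steel spice shaker, loose, to be moved: upright plain cylinder 44 mm across with a low perforated dome, 97 mm tall in all (straight sides up to 85 mm). Origin: centre of its underside, z up.
- jar: The tall herb jar, loose, to be moved: clear glass with dried oregano in it and a brass screw lid, 115 mm tall, glass 52 mm across up to 95 mm, lid 50 mm across over the top 16 mm. Origin: centre of its underside, z up.
- spoon: Bamboo spoon, loose, to be moved: 170 mm long, lying flat along its own x, handle to -x, round bowl (42 mm across, 7 mm thick) at the +x end. The handle is 13 mm wide and 9 mm thick from x = -83 to +35 mm. Origin: on the underside at half length (x ends at -83 and +85 mm); its centre of mass lies within 3 mm of there.
- molcajete: Molcajete, the dark three-legged stone mortar, immovable: 150 mm across at the rim, rim 96 mm above the ledge; its open hollow is about 124 mm wide at the rim and has a flat floor about 80 mm across, 48 mm above the ledge. Origin: on the ledge under its centre, z up; its x, y axes have no visible meaning.
- bowl: Blue glass bowl, loose but to be left where it is: 140 mm across, 58 mm high, empty. Origin: on the ledge under its centre. It stands about 245 mm from the molcajete, centre to centre, to its left or to its right.
- grinder: Metal herb grinder, immovable, clamped to the ledge's far edge: 50 mm wide foot plate on the ledge, above it a drum at 89-147 mm height and a hopper up to 214 mm; burrs and crank lie beyond the edge. Origin: on the ledge, middle of the foot plate's end facing the robot; x points away from the robot (all its parts lie at x > 0), y along the edge. It never turns.
- box: Plastic food box with a grey clip-on lid, closed, immovable: 160 mm along its x, 110 mm along its y, flat lid top 64 mm above the ledge. Origin: on the ledge under its centre, z up. It stands at the left or the right end of the work area.
- short_jar: The short herb jar, loose, a bystander to be left alone: same glass and brass lid, but only 62 mm tall and 60 mm across. Origin: centre of its underside.
- garlic: Head of garlic, loose, a bystander to be left alone: off-white, 54 mm across, 53 mm tall. Origin: centre of its underside.
Not all that is in view belongs to the job. Several things look just like the bowl: the one meant starts farthest to the robot's right.

How it is judged:
By the outcome, as a careful person would: the job done as asked, in the order asked, and still so for the second after the job is handed in, with the robot touching nothing.
It also fails if it takes over 123 s, if anything falls off the work surface, if the arm or the gripper's body presses on something with over 40 N, if the wrist force passes 120 N, or if a joint passes its speed limit or range.

## Working session

There is one attempt and no reset: what is moved stays moved. The work goes in short steps, Python scripts to look and compute and a tool call to move; the robot and the scene stay as the last step left them, time stands still between calls to the robot, and variables do not carry over. Pictures are saved under pics/ and viewed, at most 14 in all, crops included, and the job is handed in when it is done.

Besides the shell and the picture viewer there is one more tool, called after ">>>" as name(argument=value, ...), one argument or row to a line, values as JSON. move_arm: Moves the arm, as the interface text tells. Its arguments: {"type":"object","properties":{"commands":{"type":"array"},"gripper":{"type":"number"},"newtons":{"type":"number"}},"required":["commands"]}

```bash
mkdir -p pics; cat > h.py <<'E'
import numpy as np, cv2
from rig import get_obs, cams, hand_in, bot
def snap(n,f=None):
    s=cams.snapshot(n)
    if f: cv2.imwrite('pics/'+f,s['img'][:,:,::-1])
    return s
def cloud(s):
    z=s['range_z']; v,u=np.mgrid[:z.shape[0],:z.shape[1]]
    K=s['K']; P=np.stack([(u-K[0,2])/K[0,0]*z,(v-K[1,2])/K[1,1]*z,z],-1)
    W=(P-s['t'])@s['R']; W[z==0]=np.nan
    return W
E
python3 - <<'E'
from h import *
for n in ['top','side']:
    s=snap(n,n+'0.png'); np.savez(n+'0.npz',**s); print(n,s['K'][0],s['R'].tolist(),s['t'], -s['R'].T@s['t'])
o=get_obs(); print(o)
E
```

```text
top [396.53821639   0.         271.47298304] [[-0.027246166030569365, -0.9995873964362222, 0.009093037033310351], [-0.9908636255353132, 0.02580418138598534, -0.1323760545340967], [0.13208679732528011, -0.012616699602260424, -0.9911578566825251]] [0.02977809 0.51141073 1.05885007] [0.36768952 0.02992846 1.11691533]
side [413.84262703   0.         279.10466878] [[0.7003604376838091, -0.7136849147203372, -0.012210644043940636], [-0.4521502621916193, -0.43034183623715855, -0.7812592683508339], [0.5523182033279304, 0.5526841290327191, -0.6240872180937146]] [-0.31482323  0.29316952  0.91048527] [-0.14983117 -0.60173224  0.79341943]
{'t': 0.1, 'joints': array([-1.23820066,  0.68989238, -0.1945096 ,  1.56625188,  0.15731342,
        0.90246475, -0.21506286]), 'dq': array([-2.47058416e-04,  7.36254591e-04,  2.61633241e-05, -3.98879915e-03,
        2.38371385e-04, -1.08292441e-03,  8.53437294e-04]), 'joint_torque': array([-4.15404502e-03, -5.28494668e+01, -1.27195459e+00, -1.53835773e+01,
       -5.26345486e-02,  1.97491936e-03,  2.86893862e-05]), 'position': array([0.18386379, 0.5967539 , 0.23799162]), 'eef_rot': array([ 1.48785724e-01,  9.88869126e-01, -8.10683250e-04, -5.51984978e-05]), 'contact_force': array([ 0.16831084, -0.41563329,  0.07148703]), 'wrist_torque': array([-0.01974205,  0.02628997,  0.04218922]), 'grasp_force': 0.0, 'width': 0.08802348131876582}
```

View pics/top0.png

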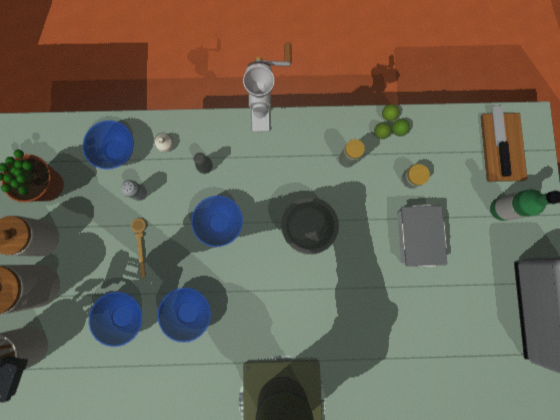

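View pics/side0.png

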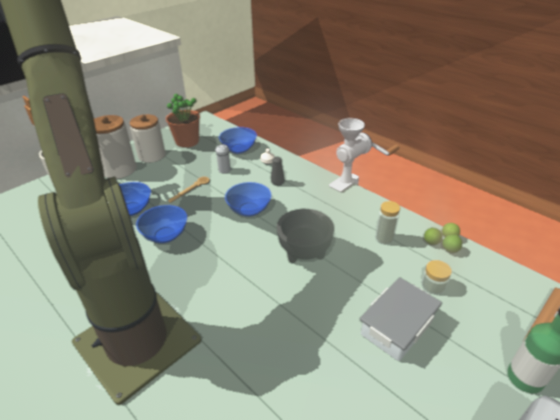

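Top view (up is +x, left is +y). Candidates by pixel:
- **Bowl:** (217,220), (108,143), (185,313) and (115,318). The one farthest right is (217,220).
- **Jars:** (355,148) is tall and (418,175) is short, which the side view confirms.
- **Other targets:** pestle (203,162), shaker (130,188), spoon (140,247), molcajete (310,225), box (425,235) and grinder foot (260,120).
- **Pestle vs garlic:** the pestle is the dark one. The garlic at (163,142) is white.

```bash
cat >> h.py <<'E'
def ray(s,u,v,z):
    d=s['R'].T@np.linalg.inv(s['K'])@np.array([u,v,1.]); c=-s['R'].T@s['t']
    return c+d*(z-c[2])/d[2]
def comp(mask,u,v,r=6):
    n,l,st,ce=cv2.connectedComponentsWithStats(mask.astype(np.uint8),connectivity=8)
    w=l[v-r:v+r+1,u-r:u+r+1]; w=w[w>0]
    k=np.bincount(w).argmax(); return l==k
def top_pts(W,u,v,r,zlo,zhi):
    P=W[v-r:v+r+1,u-r:u+r+1].reshape(-1,3); P=P[(P[:,2]>zlo)&(P[:,2]<zhi)]; return P
def circ(P):
    c,r=cv2.minEnclosingCircle(P[:,:2].astype(np.float32)*1000); return np.round(np.array(c)/1000,4),round(r/1000,4),len(P),np.round(np.median(P,0),4)
E
python3 - <<'E'
from h import *
s=dict(np.load('top0.npz')); W=cloud(s)
print('table z',np.nanmedian(W[290:310,240:280,2]))
for n,u,v,r,a,b in [('pestle',203,162,16,.085,.105),('shaker',130,188,16,.08,.105),('jar',355,148,16,.1,.12),('short',418,175,16,.05,.07),('molc rim',310,225,36,.09,.102),('molc floor',310,225,36,.04,.053),('bowl rim',217,220,34,.05,.063),('box',425,235,42,.058,.07),('foot',260,120,16,.003,.03)]:
    P=top_pts(W,u,v,r,a,b); 
    if len(P)>3: print(n,*circ(P), 'bbox',P[:,:2].min(0).round(4),P[:,:2].max(0).round(4),'rect',cv2.minAreaRect(P[:,:2].astype(np.float32)*1000) if n in('box','foot') else '')
    else: print(n,len(P))
hsv=cv2.cvtColor(s['img'],cv2.COLOR_RGB2HSV)
m=(hsv[...,0]>8)&(hsv[...,0]<28)&(hsv[...,1]>90); c=comp(m,140,247,12)
v,u=np.nonzero(c); P=np.array([ray(s,a,b,.009) for a,b in zip(u,v)])[:,:2]
print('spoon',len(P),cv2.minAreaRect(P.astype(np.float32)*1000),P.mean(0), P[np.argmax(P[:,0])],P[np.argmin(P[:,0])], np.nanmedian(W[c][:,2]))
for n,u,v,z in [('jar',355,148,.115),('short',418,175,.062)]:
    c=comp(m,u,v); vv,uu=np.nonzero(c); Q=np.array([ray(s,a,b,z) for a,b in zip(uu,vv)]); print(n,circ(Q))
m=(hsv[...,0]>100)&(hsv[...,0]<130)&(hsv[...,1]>150); c=comp(m,217,220); vv,uu=np.nonzero(c); Q=np.array([ray(s,a,b,.058) for a,b in zip(uu,vv)]); print('bowl',circ(Q))
# side view cross-check
t=dict(np.load('side0.npz')); V=cloud(t)
for n,u,v,r,a,b in [('pestle',278,170,16,.05,.105),('shaker',223,157,20,.05,.105),('jar',390,215,26,.08,.12),('molc',306,230,40,.09,.102),('bowl',248,200,34,.05,.063),('box',402,310,50,.058,.07),('grfoot',343,183,20,.003,.03),('drum',352,150,22,.09,.15)]:
    P=top_pts(V,u,v,r,a,b); print(n,*circ(P))
cv2.imwrite('pics/crop.png',cv2.resize(t['img'][100:300,160:460,::-1],(800,533),interpolation=cv2.INTER_CUBIC))
E
```

```text
table z 0.0007114741105502284
pestle [0.6443 0.2037] 0.016 119 [0.6428 0.2028 0.0953] bbox [0.6289 0.189 ] [0.6601 0.2184] rect 
shaker [0.5706 0.391 ] 0.0226 221 [0.5692 0.3873 0.093 ] bbox [0.5492 0.3689] [0.5928 0.4125] rect 
jar [ 0.6554 -0.204 ] 0.0251 298 [ 0.6537 -0.2027  0.1155] bbox [ 0.6304 -0.2287] [ 0.6782 -0.1795] rect 
short [ 0.5933 -0.3874] 0.0294 374 [ 0.5921 -0.3853  0.0626] bbox [ 0.5647 -0.4157] [ 0.6201 -0.358 ] rect 
molc rim [ 0.459  -0.0808] 0.0745 870 [ 0.4585 -0.0837  0.0963] bbox [ 0.3849 -0.1547] [ 0.5332 -0.0066] rect 
molc floor [ 0.4589 -0.0804] 0.0548 1184 [ 0.4591 -0.0819  0.0489] bbox [ 0.4044 -0.135 ] [ 0.5126 -0.0293] rect 
bowl rim [0.4805 0.1641] 0.0694 452 [0.4876 0.1737 0.0572] bbox [0.4132 0.096 ] [0.5489 0.2334] rect 
box [ 0.4262 -0.3879] 0.0945 2540 [ 0.4253 -0.3865  0.0646] bbox [ 0.3453 -0.4465] [ 0.5095 -0.3297] rect ((427.546142578125, -387.7088623046875), (116.7584228515625, 163.86376953125), 89.25445556640625)
foot [0.776  0.0423] 0.0573 427 [0.7711 0.0427 0.0096] bbox [ 0.7302 -0.0054] [0.8151 0.0894] rect ((772.9146118164062, 42.041
[... 277 characters left out ...]
jar (array([ 0.6563, -0.2034]), 0.026, 295, array([ 0.6558, -0.2038,  0.115 ]))
short (array([ 0.5937, -0.3851]), 0.0313, 376, array([ 0.594 , -0.3859,  0.062 ]))
bowl (array([0.4899, 0.1527]), 0.0646, 1289, array([0.4922, 0.152 , 0.058 ]))
pestle [0.6057 0.1758] 0.0596 180 [0.6373 0.1911 0.0738]
shaker [0.6091 0.436 ] 0.0858 255 [0.5689 0.3794 0.0711]
jar [ 0.6574 -0.2086] 0.0269 380 [ 0.6459 -0.2124  0.1117]
molc [ 0.4618 -0.0825] 0.0777 717 [ 0.4563 -0.0909  0.096 ]
bowl [0.534  0.1658] 0.1207 357 [0.5013 0.1829 0.0562]
box [ 0.4833 -0.3912] 0.1428 3634 [ 0.4297 -0.3941  0.064 ]
grfoot [0.7669 0.0321] 0.1018 341 [0.7826 0.0288 0.0091]
drum [0.8337 0.0311] 0.0723 594 [0.8069 0.0207 0.1314]
```

View pics/crop.png

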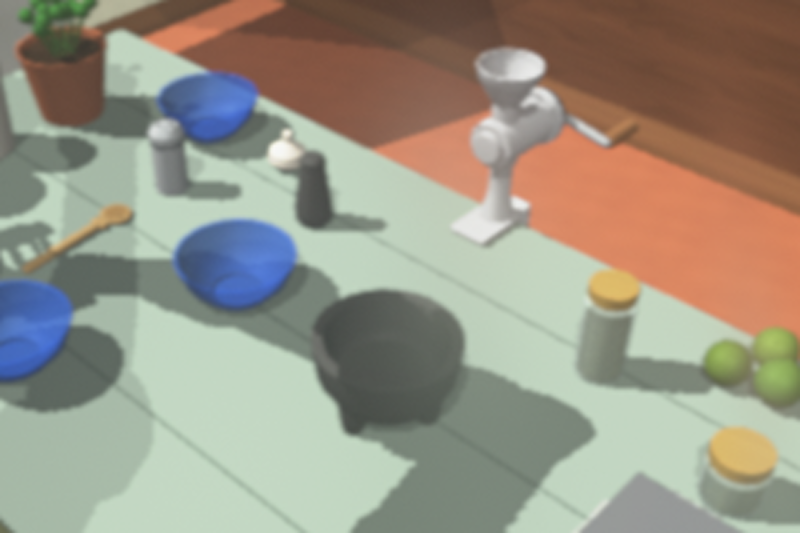

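The crop confirms the choice: the dark pestle stands beside the white garlic, and the tall jar, shaker and nearest-right bowl are clear. I'll move toward the pestle and refine the foot plate and spoon in the same step.

```bash
cat >> h.py <<'E'
def go(x,y,z,ang=None):
    """print slide/yaw from the measured pose; ang = wanted closing-axis angle deg (mod 180)"""
    from scipy.spatial.transform import Rotation as Ro
    o=get_obs(); R=Ro.from_quat(o['eef_rot']).as_matrix(); d=np.array([x,y,z])-o['position']
    yw=0
    a0=np.degrees(np.arctan2(R[1,1],R[0,1]))
    if ang is not None: yw=-((ang-a0+90)%180-90)
    print('pos',o['position'].round(4),'ang',round(a0,1),'slide',(R.T@d/.15).round(3),'yaw',round(np.radians(yw)/2,3),'tilt',R[:,2].round(3),'t',round(o['t'],2),'w',round(o['width'],4),'F',o['contact_force'].round(1),'g',round(o['grasp_force'],1),'q7',o['joints'][6].round(2))
E
python3 - <<'E'
from h import *
s=dict(np.load('top0.npz'))
hsv=cv2.cvtColor(s['img'],cv2.COLOR_RGB2HSV)
m=(hsv[...,1]<25)&(hsv[...,2]>120)
m2=np.zeros_like(m); m2[104:136,240:285]=m[104:136,240:285]
c=comp(m2,261,126); v,u=np.nonzero(c)
P=np.array([ray(s,a,b,.009) for a,b in zip(u,v)])
print(len(u),u.min(),u.max(),v.min(),v.max(),P.min(0),P.max(0)); 
for r in range(116,135): 
    k=u[v==r]; 
    if len(k): print(r,k.min(),k.max(),ray(s,k.min()-.5,r,.009)[:2].round(4),ray(s,k.max()+.5,r,.009)[:2].round(4))
m=(hsv[...,0]>8)&(hsv[...,0]<28)&(hsv[...,1]>90); c=comp(m,140,247,12)
v,u=np.nonzero(c); P=np.array([ray(s,a,b,.009) for a,b in zip(u,v)])[:,:2]
H=P[P[:,0]<.44]; vx,vy,x0,y0=cv2.fitLine(H.astype(np.float32)*1000,cv2.DIST_L2,0,.01,.01).ravel()
d=np.array([vx,vy])*np.sign(vx); q=(P-np.array([x0,y0])/1000)@d
print('spoon yaw',np.degrees(np.arctan2(d[1],d[0])),'ext',q.min(),q.max(),'mid',np.array([x0,y0])/1000+d*((q.min()+q.max())/2-.001))
E
```

```text
410 249 268 104 132 [0.74148887 0.01816545 0.009     ] [0.82659911 0.07306681 0.009     ]
116 251 268 [0.79   0.0694] [0.7888 0.017 ]
117 251 268 [0.787  0.0694] [0.7857 0.0171]
118 251 268 [0.7839 0.0695] [0.7827 0.0172]
119 251 268 [0.7809 0.0696] [0.7797 0.0173]
120 251 268 [0.7779 0.0696] [0.7766 0.0173]
121 252 268 [0.7748 0.0668] [0.7736 0.0174]
122 252 268 [0.7718 0.0668] [0.7706 0.0175]
123 252 268 [0.7688 0.0669] [0.7676 0.0176]
124 251 268 [0.7658 0.0699] [0.7646 0.0177]
125 252 268 [0.7628 0.067 ] [0.7616 0.0177]
126 252 268 [0.7597 0.0671] [0.7586 0.0178]
127 252 268 [0.7567 0.0671] [0.7556 0.0179]
128 252 268 [0.7537 0.0672] [0.7525 0.018 ]
129 251 268 [0.7508 0.0702] [0.7495 0.0181]
130 250 268 [0.7479 0.0731] [0.7465 0.0181]
131 252 268 [0.7447 0.0674] [0.7435 0.0182]
132 253 255 [0.7417 0.0646] [0.7415 0.0559]
spoon yaw 6.1667023 ext -0.05188810237607162 0.11287369537740556 mid [0.41712563 0.38370672]
```

>>> move_arm(
  commands=[
    {"slide": [-1, -0.4, 0], "yaw": 0.636},
    {"slide": [-1, -0.4, 0], "yaw": 0.636},
    {"slide": [-1, -0.4, 0], "yaw": 0.636},
    {"slide": [-1, -0.4, 0], "yaw": 0.636},
    {"slide": [-1, -0.4, 0], "yaw": 0.636},
    {"slide": [-1, -0.4, 0], "yaw": 0.636},
    {"slide": [-1, -0.4, 0], "yaw": 0.636},
    {"slide": [-1, -0.4, 0], "yaw": 0.636},
    {"slide": [-1, -0.4, 0], "yaw": 0.636},
  ],
  gripper=0.8,
  newtons=35,
)

```text
t: 1.23
position: [0.3095, 0.4957, 0.2385]
eef_rot: [0.706, 0.708, -0.0, 0.0]
contact_force: [-0.3, 0.2, 1.0]
width: 0.0708
grasp_force: 0.0
```

>>> move_arm(
  commands=[
    {"slide": [-0.4, 0.4, 0], "yaw": 0},
    {"slide": [-0.7, 0.7, 0], "yaw": 0},
    {"slide": [-1, 1, 0], "yaw": 0},
    {"slide": [-1, 1, 0], "yaw": 0},
  ],
)

```text
t: 1.72
position: [0.4631, 0.3414, 0.2389]
eef_rot: [0.709, 0.705, 0.0, 0.001]
contact_force: [-0.0, 0.8, -0.4]
width: 0.0706
grasp_force: 0.0
```

>>> move_arm(
  commands=[
    {"slide": [-0.3, 0.3, 0], "yaw": 0},
    {"slide": [-0.6, 0.6, 0], "yaw": 0},
    {"slide": [-0.947, 1, 0], "yaw": 0},
    {"slide": [-0.947, 1, 0], "yaw": 0},
  ],
)

```text
t: 2.22
position: [0.6128, 0.1984, 0.2387]
eef_rot: [0.709, 0.705, -0.0, 0.002]
contact_force: [0.3, 0.8, -0.0]
width: 0.0705
grasp_force: 0.0
```

>>> move_arm(
  commands=[
    {"slide": [0, 0.23, 0.3], "yaw": 0},
    {"slide": [0, 0.23, 0.4], "yaw": 0},
    {"slide": [0, 0.23, 0.4], "yaw": 0},
    {"slide": [0, 0.23, 0.4], "yaw": 0},
  ],
)

```text
t: 2.72
position: [0.6439, 0.205, 0.1801]
eef_rot: [0.707, 0.708, 0.001, -0.0]
contact_force: [-0.4, 0.0, 0.6]
width: 0.0706
grasp_force: 0.0
```

```bash
python3 - <<'E'
from h import *
go(.644,.2035,.059,0)
s=snap('wrist','w1.png'); W=cloud(s)
for z0,z1 in [(.085,.102)]:
    M=(W[...,2]>z0)&(W[...,2]<z1)&(np.abs(W[...,0]-.644)<.04)&(np.abs(W[...,1]-.2035)<.04); print(circ(W[M]))
E
```

```text
pos [0.6439 0.205  0.1801] ang 0.1 slide [-0.011  0.     0.807] yaw 0.001 tilt [ 0.001  0.001 -1.   ] t 2.73 w 0.0706 F [-0.4  0.   0.6] g 0.0 q7 -0.3
(array([0.6443, 0.2027]), 0.0163, 1794, array([0.644 , 0.2052, 0.0947]))
```

View pics/w1.png

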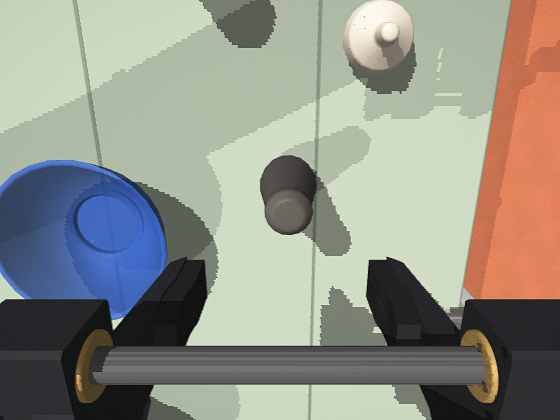

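The wrist view shows the pestle upright at (288,210), midway between the fingers. The garlic at (378,35) and bowl at (85,235) are clear, so I'll descend and grip.

>>> move_arm(
  commands=[
    {"slide": [-0.01, 0, 0.3], "yaw": 0},
    {"slide": [-0.01, 0, 0.6], "yaw": 0},
    {"slide": [-0.01, 0, 0.807], "yaw": 0},
    {"slide": [-0.01, 0, 0.807], "yaw": 0},
    {"slide": [-0.01, 0, 0.807], "yaw": 0},
  ],
)

```text
t: 3.4
position: [0.6455, 0.203, 0.0599]
eef_rot: [0.707, 0.707, 0.002, 0.001]
contact_force: [0.5, 0.1, -0.3]
width: 0.0703
grasp_force: 0.0
```

>>> move_arm(
  commands=[
    {"slide": [0, 0, 0], "yaw": 0},
    {"slide": [0, 0, 0], "yaw": 0},
    {"slide": [0, 0, 0], "yaw": 0},
    {"slide": [0, 0, 0], "yaw": 0},
    {"slide": [0, 0, 0], "yaw": 0},
    {"slide": [0, 0, 0], "yaw": 0},
    {"slide": [0, 0, 0], "yaw": 0},
    {"slide": [0, 0, 0], "yaw": 0},
  ],
  gripper=0,
  newtons=35,
)

```text
t: 4.4
position: [0.6447, 0.2024, 0.058]
eef_rot: [0.707, 0.707, 0.001, 0.0]
contact_force: [2.1, -0.1, 2.9]
width: 0.0351
grasp_force: 34.8
```

>>> move_arm(
  commands=[
    {"slide": [0, 0, -0.2], "yaw": 0},
    {"slide": [0, 0, -0.4], "yaw": 0},
    {"slide": [0, 0, -0.7], "yaw": 0},
    {"slide": [0, 0, -0.8], "yaw": 0},
    {"slide": [0, 0, -0.8], "yaw": 0},
  ],
)

```text
t: 5.03
position: [0.6438, 0.2023, 0.1774]
eef_rot: [0.707, 0.707, -0.0, -0.0]
contact_force: [-0.4, 0.9, -3.1]
width: 0.035
grasp_force: 34.4
```

```bash
python3 - <<'E'
from h import *
go(.459,-.081,.109,0)
E
```

```text
pos [0.6438 0.2023 0.1774] ang 0.0 slide [-1.889 -1.232  0.456] yaw 0.0 tilt [-0.001  0.    -1.   ] t 5.03 w 0.035 F [-0.4  0.9 -3.1] g 34.4 q7 -0.29
```

>>> move_arm(
  commands=[
    {"slide": [-0.3, -0.2, 0], "yaw": 0},
    {"slide": [-0.6, -0.4, 0], "yaw": 0},
    {"slide": [-0.9, -0.6, 0], "yaw": 0},
    {"slide": [-0.95, -0.62, 0], "yaw": 0},
    {"slide": [-0.95, -0.62, 0], "yaw": 0},
  ],
)

```text
t: 5.65
position: [0.5504, 0.0595, 0.1764]
eef_rot: [0.707, 0.707, -0.001, -0.001]
contact_force: [0.6, 0.8, -3.9]
width: 0.0351
grasp_force: 34.5
```

>>> move_arm(
  commands=[
    {"slide": [-0.3, -0.2, 0], "yaw": 0},
    {"slide": [-0.6, -0.4, 0], "yaw": 0},
    {"slide": [-0.85, -0.56, 0], "yaw": 0},
    {"slide": [-0.939, -0.612, 0], "yaw": 0},
    {"slide": [-0.939, -0.612, 0], "yaw": 0},
    {"slide": [-0.939, -0.612, 0], "yaw": 0},
  ],
)

```text
t: 6.4
position: [0.4611, -0.0789, 0.1775]
eef_rot: [0.706, 0.708, 0.001, 0.0]
contact_force: [0.1, 0.7, -2.3]
width: 0.0351
grasp_force: 34.4
```

```bash
python3 - <<'E'
from h import *
go(.459,-.081,.109,0)
s=snap('wrist','w2.png'); W=cloud(s)
M=(W[...,2]>.09)&(W[...,2]<.1)&(np.hypot(W[...,0]-.459,W[...,1]+.081)<.09)&(np.hypot(W[...,0]-.459,W[...,1]+.081)>.05)
P=W[M]; A=np.c_[2*P[:,:2],np.ones(len(P))]; print(circ(P),P[:,:2].min(0),P[:,:2].max(0))
E
```

```text
pos [ 0.4611 -0.0789  0.1775] ang 0.2 slide [-0.014 -0.015  0.456] yaw 0.002 tilt [ 0.002  0.001 -1.   ] t 6.4 w 0.0351 F [ 0.1  0.7 -2.3] g 34.4 q7 0.1
(array([ 0.4582, -0.0832]), 0.0749, 10060, array([ 0.4566, -0.0473,  0.0957])) [ 0.38417728 -0.12863316] [ 0.53286827 -0.00882393]
```

View pics/w2.png

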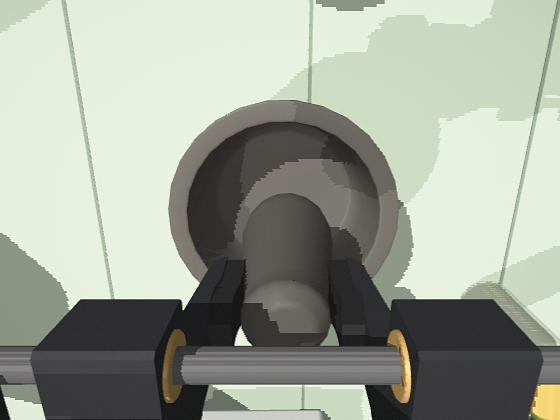

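The pestle hangs upright over the mortar, whose rim is centred near (285,210). I'll lower it gently.

>>> move_arm(
  commands=[
    {"slide": [-0.02, -0.016, 0.15], "yaw": 0},
    {"slide": [-0.02, -0.016, 0.3], "yaw": 0},
    {"slide": [-0.02, -0.016, 0.38], "yaw": 0},
    {"slide": [-0.02, -0.016, 0.42], "yaw": 0},
    {"slide": [-0.02, -0.016, 0.44], "yaw": 0},
    {"slide": [-0.02, -0.016, 0.45], "yaw": 0},
    {"slide": [-0.02, -0.016, 0.45], "yaw": 0},
  ],
)

```text
t: 7.32
position: [0.4572, -0.0841, 0.1104]
eef_rot: [0.707, 0.707, 0.0, 0.0]
contact_force: [-0.7, -0.7, -2.7]
width: 0.0351
grasp_force: 34.4
```

>>> move_arm(
  commands=[
    {"slide": [0, 0, 0.007], "yaw": 0},
    {"slide": [0, 0, 0.014], "yaw": 0},
    {"slide": [0, 0, 0.02], "yaw": 0},
    {"slide": [0, 0, 0.02], "yaw": 0},
  ],
)

```text
t: 7.82
position: [0.4569, -0.084, 0.1071]
eef_rot: [0.707, 0.707, -0.0, -0.0]
contact_force: [0.1, 0.7, -1.7]
width: 0.0351
grasp_force: 34.4
```

>>> move_arm(
  commands=[
    {"slide": [0.01, 0.008, 0], "yaw": 0},
    {"slide": [0.01, 0.008, 0.006], "yaw": 0},
    {"slide": [0.01, 0.008, 0.012], "yaw": 0},
    {"slide": [0.01, 0.008, 0.012], "yaw": 0},
  ],
)

```text
t: 8.32
position: [0.4585, -0.0825, 0.1058]
eef_rot: [0.707, 0.707, 0.0, 0.0]
contact_force: [-0.0, 0.8, 4.3]
width: 0.0354
grasp_force: 34.9
```

>>> move_arm(
  commands=[
    {"slide": [0, 0, 0], "yaw": 0},
    {"slide": [0, 0, 0], "yaw": 0},
    {"slide": [0, 0, 0], "yaw": 0},
    {"slide": [0, 0, 0], "yaw": 0},
    {"slide": [0, 0, 0], "yaw": 0},
    {"slide": [0, 0, 0], "yaw": 0},
  ],
  gripper=0.65,
)

```text
t: 9.07
position: [0.4582, -0.0826, 0.1053]
eef_rot: [0.707, 0.707, 0.0, -0.0]
contact_force: [-0.3, 0.3, 0.2]
width: 0.0573
grasp_force: 0.0
```

>>> move_arm(
  commands=[
    {"slide": [0, 0, -0.15], "yaw": 0},
    {"slide": [0, 0, -0.35], "yaw": 0},
    {"slide": [0, 0, -0.65], "yaw": 0},
    {"slide": [0.3, 0, -0.8], "yaw": 0},
    {"slide": [0.6, 0.2, -0.8], "yaw": 0},
    {"slide": [1, 0.2, -0.8], "yaw": 0},
    {"slide": [1, 0.2, -0.8], "yaw": 0},
  ],
)

```text
t: 9.95
position: [0.4879, 0.0738, 0.2252]
eef_rot: [0.703, 0.711, 0.001, -0.001]
contact_force: [0.1, -0.7, 0.2]
width: 0.0575
grasp_force: 0.0
```

```bash
python3 - <<'E'
from h import *
go(.5706,.391,.18,0)
s=snap('top'); W=cloud(s)
P=top_pts(W,310,222,40,.13,.148); print('pestle',circ(P) if len(P)>3 else len(P))
t=snap('side','s1.png'); V=cloud(t)
P=top_pts(V,306,215,45,.12,.148); print(circ(P) if len(P)>3 else len(P))
E
```

```text
pos [0.4879 0.0738 0.2252] ang 0.6 slide [2.108 0.574 0.308] yaw 0.005 tilt [-0.     0.003 -1.   ] t 9.95 w 0.0575 F [ 0.1 -0.7  0.2] g 0.0 q7 -0.17
pestle (array([ 0.4583, -0.0797]), 0.016, 133, array([ 0.4577, -0.0789,  0.1427]))
(array([ 0.4574, -0.0851]), 0.0167, 161, array([ 0.4534, -0.0887,  0.1388]))
```

The pestle stands within about 1 mm of centre. Next is the shaker.

>>> move_arm(
  commands=[
    {"slide": [0.3, 0.09, 0], "yaw": 0},
    {"slide": [0.6, 0.18, 0], "yaw": 0},
    {"slide": [1, 0.28, 0], "yaw": 0},
    {"slide": [1, 0.28, 0], "yaw": 0},
  ],
  gripper=0.9,
)

```text
t: 10.55
position: [0.5306, 0.2217, 0.225]
eef_rot: [0.705, 0.709, 0.001, -0.001]
contact_force: [-0.9, -1.3, -0.4]
width: 0.0793
grasp_force: 0.0
```

>>> move_arm(
  commands=[
    {"slide": [0.3, 0.09, 0], "yaw": 0},
    {"slide": [0.6, 0.18, 0], "yaw": 0},
    {"slide": [1, 0.29, 0.2], "yaw": 0},
    {"slide": [1, 0.29, 0.2], "yaw": 0},
    {"slide": [1, 0.29, 0.2], "yaw": 0},
  ],
)

```text
t: 11.18
position: [0.5743, 0.3644, 0.1947]
eef_rot: [0.708, 0.706, -0.001, 0.001]
contact_force: [-0.1, 0.0, -0.2]
width: 0.0794
grasp_force: 0.0
```

```bash
python3 - <<'E'
from h import *
s=snap('wrist','w3.png'); W=cloud(s)
M=(W[...,2]>.08)&(W[...,2]<.102)&(np.hypot(W[...,0]-.57,W[...,1]-.391)<.04); P=W[M]; print(circ(P),P[:,:2].min(0),P[:,:2].max(0))
go(.5706,.3905,.05,0)
E
```

```text
(array([0.5706, 0.3891]), 0.0219, 3052, array([0.5709, 0.3919, 0.0933])) [0.54874892 0.3673341 ] [0.59239174 0.41093009]
pos [0.5747 0.3638 0.1955] ang -0.2 slide [ 0.18  -0.028  0.97 ] yaw -0.002 tilt [ 0.    -0.003 -1.   ] t 11.22 w 0.0793 F [-0.5 -0.4  0. ] g 0.0 q7 -0.55
```

>>> move_arm(
  commands=[
    {"slide": [0.175, -0.025, 0.1], "yaw": 0},
    {"slide": [0.175, -0.025, 0.3], "yaw": 0},
    {"slide": [0.175, -0.025, 0.6], "yaw": 0},
    {"slide": [0.175, -0.025, 0.85], "yaw": 0},
    {"slide": [0.175, -0.025, 0.965], "yaw": 0},
    {"slide": [0.175, -0.025, 0.965], "yaw": 0},
    {"slide": [0.175, -0.025, 0.965], "yaw": 0},
  ],
)

```text
t: 12.1
position: [0.571, 0.3945, 0.0523]
eef_rot: [0.707, 0.707, 0.002, 0.0]
contact_force: [0.2, 0.1, 0.7]
width: 0.0793
grasp_force: 0.0
```

>>> move_arm(
  commands=[
    {"slide": [0, 0, 0], "yaw": 0},
    {"slide": [0, 0, 0], "yaw": 0},
    {"slide": [0, 0, 0], "yaw": 0},
    {"slide": [0, 0, 0], "yaw": 0},
    {"slide": [0, 0, 0], "yaw": 0},
    {"slide": [0, 0, 0], "yaw": 0},
    {"slide": [0, 0, 0], "yaw": 0},
    {"slide": [0, 0, 0], "yaw": 0},
  ],
  gripper=0,
  newtons=25,
)

```text
t: 13.1
position: [0.5703, 0.3938, 0.0509]
eef_rot: [0.707, 0.707, 0.0, 0.0]
contact_force: [1.1, 0.4, 2.9]
width: 0.0433
grasp_force: 24.7
```

>>> move_arm(
  commands=[
    {"slide": [0, 0, -0.2], "yaw": 0},
    {"slide": [0, 0, -0.4], "yaw": 0},
    {"slide": [0, 0, -0.7], "yaw": 0},
    {"slide": [0, 0, -0.85], "yaw": 0},
    {"slide": [0, 0, -0.85], "yaw": 0},
  ],
)

```text
t: 13.72
position: [0.5702, 0.3942, 0.1793]
eef_rot: [0.707, 0.707, 0.001, -0.0]
contact_force: [-0.6, -0.1, -1.8]
width: 0.0436
grasp_force: 24.7
```

```bash
python3 - <<'E'
from h import *
go(.4697,.0416,.05,0)
E
```

```text
pos [0.5702 0.3942 0.1793] ang 0.0 slide [-2.352 -0.672  0.857] yaw 0.0 tilt [ 0.002  0.002 -1.   ] t 13.72 w 0.0436 F [-0.6 -0.1 -1.8] g 24.7 q7 -0.59
```

>>> move_arm(
  commands=[
    {"slide": [-0.3, -0.09, 0], "yaw": 0},
    {"slide": [-0.6, -0.18, 0], "yaw": 0},
    {"slide": [-0.9, -0.26, 0], "yaw": 0},
    {"slide": [-0.9, -0.26, 0], "yaw": 0},
  ],
)

```text
t: 14.22
position: [0.5289, 0.2527, 0.1763]
eef_rot: [0.709, 0.705, -0.004, 0.0]
contact_force: [0.6, 0.8, -1.5]
width: 0.0431
grasp_force: 24.7
```

>>> move_arm(
  commands=[
    {"slide": [-0.3, -0.09, 0], "yaw": 0},
    {"slide": [-0.6, -0.18, 0], "yaw": 0},
    {"slide": [-0.9, -0.26, 0], "yaw": 0},
    {"slide": [-0.9, -0.26, 0], "yaw": 0},
  ],
)

```text
t: 14.72
position: [0.4901, 0.1199, 0.177]
eef_rot: [0.709, 0.705, -0.003, -0.0]
contact_force: [-1.3, 0.8, -1.2]
width: 0.0437
grasp_force: 24.7
```

>>> move_arm(
  commands=[
    {"slide": [-0.2, -0.06, 0], "yaw": 0},
    {"slide": [-0.4, -0.12, 0], "yaw": 0},
    {"slide": [-0.53, -0.15, 0], "yaw": 0},
    {"slide": [-0.53, -0.15, 0], "yaw": 0},
    {"slide": [-0.53, -0.15, 0], "yaw": 0},
    {"slide": [-0.53, -0.15, 0], "yaw": 0},
  ],
)

```text
t: 15.48
position: [0.4698, 0.0459, 0.1779]
eef_rot: [0.706, 0.708, 0.0, -0.0]
contact_force: [0.5, 0.6, -1.7]
width: 0.0431
grasp_force: 24.7
```

```bash
python3 - <<'E'
from h import *
go(.4696,.045,.0515,0)
s=snap('top'); W=cloud(s)
P=top_pts(W,217,220,36,.05,.063); print('bowl',circ(P))
E
```

```text
pos [0.4698 0.0459 0.1779] ang 0.1 slide [-0.007 -0.002  0.842] yaw 0.001 tilt [ 0.     0.001 -1.   ] t 15.47 w 0.0431 F [ 0.5  0.6 -1.7] g 24.7 q7 -0.15
bowl (array([0.4809, 0.1656]), 0.0689, 253, array([0.4987, 0.2108, 0.057 ]))
```

>>> move_arm(
  commands=[
    {"slide": [-0.003, 0, 0.2], "yaw": 0},
    {"slide": [-0.003, 0, 0.4], "yaw": 0},
    {"slide": [-0.003, 0, 0.6], "yaw": 0},
    {"slide": [-0.003, 0, 0.74], "yaw": 0},
    {"slide": [-0.003, 0, 0.79], "yaw": 0},
    {"slide": [-0.003, 0, 0.81], "yaw": 0},
    {"slide": [-0.003, 0, 0.82], "yaw": 0},
    {"slide": [-0.003, 0, 0.82], "yaw": 0},
    {"slide": [-0.003, 0, 0.82], "yaw": 0},
  ],
)

```text
t: 16.65
position: [0.4697, 0.0438, 0.0556]
eef_rot: [0.707, 0.707, 0.0, 0.0]
contact_force: [0.3, -0.7, -1.2]
width: 0.0434
grasp_force: 24.7
```

>>> move_arm(
  commands=[
    {"slide": [0, 0, 0.007], "yaw": 0},
    {"slide": [0, 0, 0.014], "yaw": 0},
    {"slide": [0, 0, 0.02], "yaw": 0},
    {"slide": [0, 0, 0.02], "yaw": 0},
  ],
)

```text
t: 17.15
position: [0.4694, 0.0438, 0.052]
eef_rot: [0.707, 0.707, -0.0, -0.0]
contact_force: [0.1, 0.0, -1.8]
width: 0.0435
grasp_force: 24.7
```

>>> move_arm(
  commands=[
    {"slide": [0.007, 0, 0.004], "yaw": 0},
    {"slide": [0.007, 0, 0.008], "yaw": 0},
    {"slide": [0.007, 0, 0.012], "yaw": 0},
    {"slide": [0.007, 0, 0.012], "yaw": 0},
  ],
)

```text
t: 17.65
position: [0.4695, 0.0449, 0.0507]
eef_rot: [0.707, 0.707, 0.0, 0.0]
contact_force: [-0.2, 1.0, 4.8]
width: 0.0433
grasp_force: 24.6
```

>>> move_arm(
  commands=[
    {"slide": [0, 0, 0], "yaw": 0},
    {"slide": [0, 0, 0], "yaw": 0},
    {"slide": [0, 0, 0], "yaw": 0},
    {"slide": [0, 0, 0], "yaw": 0},
    {"slide": [0, 0, 0], "yaw": 0},
    {"slide": [0, 0, 0], "yaw": 0},
  ],
  gripper=0.75,
)

```text
t: 18.4
position: [0.4694, 0.0448, 0.0503]
eef_rot: [0.707, 0.707, 0.0, -0.0]
contact_force: [0.1, -0.7, -1.3]
width: 0.0663
grasp_force: 0.0
```

>>> move_arm(
  commands=[
    {"slide": [0, 0, -0.15], "yaw": 0},
    {"slide": [0, 0, -0.35], "yaw": 0},
    {"slide": [0, 0, -0.65], "yaw": 0},
    {"slide": [0, 0, -1], "yaw": 0},
    {"slide": [0, 0.3, -1], "yaw": -0.08},
    {"slide": [-0.2, 0.6, -1], "yaw": -0.16},
    {"slide": [-0.5, 0.9, -1], "yaw": -0.24},
    {"slide": [-0.8, 1, -1], "yaw": -0.32},
    {"slide": [-0.8, 1, -1], "yaw": -0.4},
    {"slide": [-0.8, 1, -1], "yaw": -0.48},
    {"slide": [-0.8, 1, -1], "yaw": -0.56},
    {"slide": [-0.8, 1, -1], "yaw": -0.64},
    {"slide": [-0.8, 1, -1], "yaw": -0.72},
    {"slide": [-0.8, 1, -1], "yaw": -0.785},
    {"slide": [-0.8, 1, -1], "yaw": -0.785},
    {"slide": [-0.8, 1, -1], "yaw": -0.785},
  ],
)

```text
t: 20.4
position: [0.6192, -0.0753, 0.2001]
eef_rot: [0.002, 1.0, -0.0, -0.0]
contact_force: [-0.0, -0.5, 0.4]
width: 0.0657
grasp_force: 0.0
```

```bash
python3 - <<'E'
from h import *
go(.6555,-.2037,.18,90)
s=snap('top'); W=cloud(s)
P=top_pts(W,263,218,20,.08,.105); print('shaker',circ(P) if len(P)>3 else len(P))
P=top_pts(W,310,222,40,.13,.148); print('pestle',circ(P) if len(P)>3 else len(P))
P=top_pts(W,217,220,34,.05,.063); print('bowl',circ(P))
E
```

```text
pos [ 0.6192 -0.0753  0.2001] ang 89.8 slide [-0.245 -0.855  0.134] yaw -0.002 tilt [-0. -0. -1.] t 20.4 w 0.0657 F [-0.  -0.5  0.4] g 0.0 q7 1.26
shaker (array([0.4613, 0.0221]), 0.0434, 259, array([0.4681, 0.0396, 0.0939]))
pestle (array([ 0.4581, -0.0795]), 0.016, 134, array([ 0.4577, -0.0789,  0.1433]))
bowl (array([0.4807, 0.1644]), 0.0695, 451, array([0.4855, 0.1718, 0.0571]))
```

>>> move_arm(
  commands=[
    {"slide": [-0.1, -0.3, 0], "yaw": 0},
    {"slide": [-0.2, -0.6, 0], "yaw": 0},
    {"slide": [-0.242, -0.855, 0], "yaw": 0},
    {"slide": [-0.242, -0.855, 0.1], "yaw": 0},
    {"slide": [-0.242, -0.855, 0.1], "yaw": 0},
    {"slide": [-0.242, -0.855, 0.1], "yaw": 0},
  ],
  gripper=0.95,
)

```text
t: 21.2
position: [0.6557, -0.2011, 0.1855]
eef_rot: [-0.001, 1.0, 0.001, -0.0]
contact_force: [-0.5, -0.6, 0.3]
width: 0.0834
grasp_force: 0.0
```

```bash
python3 - <<'E'
from h import *
s=snap('wrist','w4.png'); W=cloud(s)
M=(W[...,2]>.105)&(W[...,2]<.12)&(np.hypot(W[...,0]-.6555,W[...,1]+.2037)<.04); P=W[M]; print(circ(P),P[:,:2].min(0),P[:,:2].max(0))
go(.6555,-.2037,.048,90)
s=snap('top'); W=cloud(s); P=top_pts(W,263,218,20,.08,.105); P=P[P[:,1]>.01]; print('shaker',circ(P))
E
```

```text
(array([ 0.6551, -0.2061]), 0.0252, 4922, array([ 0.653 , -0.2063,  0.1148])) [ 0.63002833 -0.23101559] [ 0.68019499 -0.18216959]
pos [ 0.6559 -0.2014  0.1857] ang 90.1 slide [ 0.003 -0.016  0.918] yaw 0.001 tilt [ 0.     0.001 -1.   ] t 21.25 w 0.0834 F [ 0.4 -0.1  0.6] g 0.0 q7 1.48
shaker (array([0.4699, 0.0424]), 0.0218, 222, array([0.4685, 0.0423, 0.0934]))
```

View pics/w4.png

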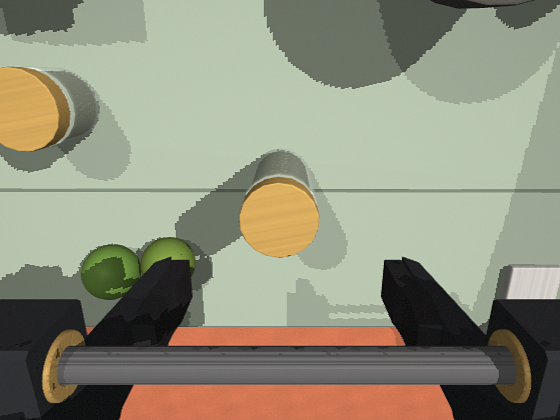

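The wrist view has the brass lid at (279,218). Limes at (165,262) and (110,270) sit near the left finger, so I'll check the clearance.

```bash
python3 - <<'E'
from h import *
for f in ['top0.npz']:
    s=dict(np.load(f)); W=cloud(s); hsv=cv2.cvtColor(s['img'],cv2.COLOR_RGB2HSV)
    m=(hsv[...,0]>28)&(hsv[...,0]<50)&(hsv[...,1]>120); m[:,:365]=0; m[:,420:]=0;m[160:]=0
    P=W[m]; P=P[P[:,2]>.005]; print(len(P),np.nanmin(P,0),np.nanmax(P,0)); Q=P[P[:,1]>-.275]; print(Q.min(0),Q.max(0), P[np.argmin(P[:,0])],P[np.argmax(P[:,1])])
E
```

```text
607 [ 0.70914383 -0.37708559  0.0244842 ] [ 0.80360519 -0.28311459  0.05426538]Traceback (most recent call last):
  File "<stdin>", line 5, in <module>
    return umr_minimum(a, axis, None, out, keepdims, initial, where)
ValueError: zero-size array to reduction operation minimum which has no identity
```

>>> move_arm(
  commands=[
    {"slide": [0.003, -0.012, 0.2], "yaw": 0},
    {"slide": [0.003, -0.012, 0.5], "yaw": 0},
    {"slide": [0.003, -0.012, 0.8], "yaw": 0},
    {"slide": [0.003, -0.012, 0.915], "yaw": 0},
    {"slide": [0.003, -0.012, 0.915], "yaw": 0},
    {"slide": [0.003, -0.012, 0.915], "yaw": 0},
  ],
)

```text
t: 22.05
position: [0.6568, -0.2053, 0.0501]
eef_rot: [0.0, 1.0, -0.0, 0.002]
contact_force: [0.1, -0.5, 0.1]
width: 0.0836
grasp_force: 0.0
```

>>> move_arm(
  commands=[
    {"slide": [0, 0, 0], "yaw": 0},
    {"slide": [0, 0, 0], "yaw": 0},
    {"slide": [0, 0, 0], "yaw": 0},
    {"slide": [0, 0, 0], "yaw": 0},
    {"slide": [0, 0, 0], "yaw": 0},
    {"slide": [0, 0, 0], "yaw": 0},
    {"slide": [0, 0, 0], "yaw": 0},
    {"slide": [0, 0, 0], "yaw": 0},
  ],
  gripper=0,
  newtons=30,
)

```text
t: 23.05
position: [0.6553, -0.2055, 0.0483]
eef_rot: [0.0, 1.0, -0.0, 0.0]
contact_force: [-0.8, -0.4, 5.4]
width: 0.0515
grasp_force: 30.0
```

>>> move_arm(
  commands=[
    {"slide": [0, 0, -0.15], "yaw": 0},
    {"slide": [0, 0, -0.35], "yaw": 0},
    {"slide": [0, 0, -0.4], "yaw": 0},
    {"slide": [0, 0, -0.4], "yaw": 0},
  ],
)

```text
t: 23.55
position: [0.6551, -0.2052, 0.1084]
eef_rot: [0.0, 1.0, 0.0, 0.0]
contact_force: [0.6, 0.4, -2.9]
width: 0.0516
grasp_force: 30.0
```

```bash
python3 - <<'E'
from h import *
go(.686,.0425,.049,90)
s=snap('wrist'); W=cloud(s)
o=get_obs()['position']
M=(W[...,2]>.155)&(W[...,2]<.185)&(np.hypot(W[...,0]-o[0],W[...,1]-o[1])<.05); P=W[M]
if len(P)>3: print(circ(P))
E
```

```text
pos [ 0.6551 -0.2052  0.1084] ang 90.0 slide [-0.204  1.651  0.396] yaw -0.0 tilt [ 0.  0. -1.] t 23.55 w 0.0516 F [ 0.6  0.4 -2.9] g 30.0 q7 1.44
(array([ 0.6405, -0.2056]), 0.0421, 17911, array([ 0.6434, -0.2056,  0.1746]))
```

>>> move_arm(
  commands=[
    {"slide": [0, 0.3, 0], "yaw": 0},
    {"slide": [0, 0.6, 0], "yaw": 0},
    {"slide": [0, 0.9, 0], "yaw": 0},
    {"slide": [0, 0.9, 0], "yaw": 0},
  ],
)

```text
t: 24.1
position: [0.6546, -0.0629, 0.1071]
eef_rot: [-0.004, 1.0, 0.003, -0.001]
contact_force: [0.2, -0.0, -2.6]
width: 0.0516
grasp_force: 30.0
```

>>> move_arm(
  commands=[
    {"slide": [-0.05, 0.3, 0], "yaw": 0},
    {"slide": [-0.15, 0.6, 0], "yaw": 0},
    {"slide": [-0.204, 0.75, 0], "yaw": 0},
    {"slide": [-0.204, 0.75, 0], "yaw": 0},
    {"slide": [-0.204, 0.75, 0], "yaw": 0},
    {"slide": [-0.204, 0.75, 0], "yaw": 0},
  ],
)

```text
t: 24.85
position: [0.6856, 0.0389, 0.1078]
eef_rot: [0.002, 1.0, -0.001, -0.0]
contact_force: [0.3, -0.6, -2.9]
width: 0.0508
grasp_force: 30.0
```

```bash
python3 - <<'E'
from h import *
go(.686,.0425,.0495,90)
s=snap('wrist','w5.png')
W=cloud(s); M=(W[...,2]>.004)&(W[...,2]<.02)&(W[...,0]>.73)&(W[...,0]<.8)&(abs(W[...,1]-.042)<.05)&(s['img'].min(-1)>150)
P=W[M]; print(len(P), np.percentile(P,[1,99],axis=0) if len(P) else '')
E
```

```text
pos [0.6856 0.0389 0.1078] ang 89.8 slide [-0.003  0.025  0.388] yaw -0.002 tilt [-0.001 -0.002 -1.   ] t 24.85 w 0.0508 F [ 0.3 -0.6 -2.9] g 30.0 q7 1.1
0
```

View pics/w5.png

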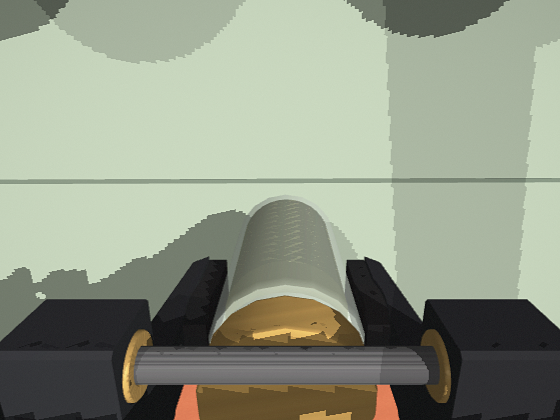

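The jar hangs upright between the pads, around (285,270). The grinder is out of view behind it, so I'll lower and settle.

>>> move_arm(
  commands=[
    {"slide": [-0.003, 0.01, 0.15], "yaw": 0},
    {"slide": [-0.003, 0.01, 0.28], "yaw": 0},
    {"slide": [-0.003, 0.01, 0.34], "yaw": 0},
    {"slide": [-0.003, 0.01, 0.37], "yaw": 0},
    {"slide": [-0.003, 0.01, 0.37], "yaw": 0},
    {"slide": [-0.003, 0.01, 0.37], "yaw": 0},
  ],
)

```text
t: 25.65
position: [0.687, 0.0439, 0.0532]
eef_rot: [0.0, 1.0, 0.0, 0.001]
contact_force: [-0.0, 0.1, -2.0]
width: 0.0517
grasp_force: 30.0
```

```bash
python3 - <<'E'
from h import *
go(.686,.0425,.0483,90)
E
```

```text
pos [0.687  0.0439 0.0532] ang 90.0 slide [ 0.006 -0.009  0.033] yaw -0.0 tilt [ 0.001  0.    -1.   ] t 25.65 w 0.0517 F [-0.   0.1 -2. ] g 30.0 q7 1.08
```

>>> move_arm(
  commands=[
    {"slide": [0.004, -0.007, 0.008], "yaw": 0},
    {"slide": [0.004, -0.007, 0.016], "yaw": 0},
    {"slide": [0.004, -0.007, 0.024], "yaw": 0},
    {"slide": [0.004, -0.007, 0.03], "yaw": 0},
    {"slide": [0.004, -0.007, 0.034], "yaw": 0},
    {"slide": [0.004, -0.007, 0.034], "yaw": 0},
  ],
)

```text
t: 26.4
position: [0.6859, 0.0427, 0.0484]
eef_rot: [0.0, 1.0, -0.0, 0.0]
contact_force: [-2.5, -0.6, 6.0]
width: 0.0514
grasp_force: 30.0
```

>>> move_arm(
  commands=[
    {"slide": [0, 0, 0], "yaw": 0},
    {"slide": [0, 0, 0], "yaw": 0},
    {"slide": [0, 0, 0], "yaw": 0},
    {"slide": [0, 0, 0], "yaw": 0},
    {"slide": [0, 0, 0], "yaw": 0},
    {"slide": [0, 0, 0], "yaw": 0},
  ],
  gripper=0.8,
)

```text
t: 27.15
position: [0.6858, 0.0427, 0.0474]
eef_rot: [0.0, 1.0, 0.0, 0.0]
contact_force: [-0.4, -0.6, 0.5]
width: 0.0705
grasp_force: 0.0
```

>>> move_arm(
  commands=[
    {"slide": [0, 0, -0.15], "yaw": 0},
    {"slide": [0, 0, -0.35], "yaw": 0},
    {"slide": [0, 0, -0.65], "yaw": 0},
    {"slide": [0, 0, -1], "yaw": 0},
    {"slide": [0.2, 0.1, -1], "yaw": 0},
    {"slide": [0.5, 0.4, -1], "yaw": 0},
    {"slide": [0.8, 0.7, -1], "yaw": 0},
    {"slide": [0.9, 0.9, -1], "yaw": 0},
    {"slide": [0.9, 0.9, -1], "yaw": 0},
  ],
)

```text
t: 28.28
position: [0.5496, 0.1819, 0.1995]
eef_rot: [-0.003, 1.0, 0.001, 0.001]
contact_force: [0.2, -1.1, -0.0]
width: 0.0703
grasp_force: 0.0
```

>>> move_arm(
  commands=[
    {"slide": [0.25, 0.3, 0], "yaw": 0},
    {"slide": [0.5, 0.6, 0], "yaw": -0.054},
    {"slide": [0.7, 0.9, 0.2], "yaw": -0.054},
    {"slide": [0.7, 0.9, 0.2], "yaw": -0.054},
  ],
  gripper=0.5,
)

```text
t: 28.78
position: [0.443, 0.3166, 0.1672]
eef_rot: [-0.058, 0.998, 0.001, -0.001]
contact_force: [-0.2, -0.3, 0.7]
width: 0.0442
grasp_force: 0.0
```

```bash
python3 - <<'E'
from h import *
go(.417,.3837,.12,96.2)
s=snap('top','t2.png'); W=cloud(s)
P=top_pts(W,261,143,22,.1,.12); print('jar',circ(P))
hsv=cv2.cvtColor(s['img'],cv2.COLOR_RGB2HSV); m=(hsv[...,0]>10)&(hsv[...,0]<28)&(hsv[...,1]>90)
c=comp(m,261,143,8); vv,uu=np.nonzero(c); Q=np.array([ray(s,a,b,.115) for a,b in zip(uu,vv)]); print('jar',circ(Q))
t=snap('side','s2.png')
E
```

```text
pos [0.443  0.3166 0.1672] ang 96.6 slide [0.12  0.464 0.316] yaw 0.003 tilt [-0.002  0.002 -1.   ] t 28.77 w 0.0442 F [-0.2 -0.3  0.7] g 0.0 q7 0.58
jar (array([0.6864, 0.0431]), 0.0255, 290, array([0.6841, 0.0443, 0.1158]))
jar (array([0.6861, 0.0446]), 0.025, 271, array([0.6864, 0.0443, 0.115 ]))
```

View pics/s2.png

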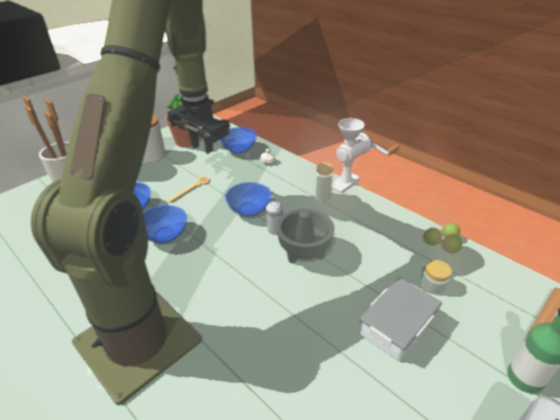

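The side view shows the pestle at (306,220), the shaker at (274,213) and the jar at (324,180), all upright. Next is the spoon.

>>> move_arm(
  commands=[
    {"slide": [0.06, 0.25, 0], "yaw": 0},
    {"slide": [0.12, 0.464, 0.1], "yaw": 0},
    {"slide": [0.12, 0.464, 0.2], "yaw": 0},
    {"slide": [0.12, 0.464, 0.2], "yaw": 0},
    {"slide": [0.12, 0.464, 0.2], "yaw": 0},
  ],
)

```text
t: 29.5
position: [0.4224, 0.3781, 0.1378]
eef_rot: [-0.052, 0.999, -0.001, 0.001]
contact_force: [-0.6, 0.5, 0.5]
width: 0.0442
grasp_force: 0.0
```

```bash
python3 - <<'E'
from h import *
go(.417,.3837,.004,96.2)
s=snap('wrist','w6.png')
hsv=cv2.cvtColor(s['img'],cv2.COLOR_RGB2HSV)
m=(hsv[...,0]>8)&(hsv[...,0]<28)&(hsv[...,1]>80)
n,l,st,ce=cv2.connectedComponentsWithStats(m.astype(np.uint8)); 
for k in range(1,n):
    if st[k,4]>300:
        v,u=np.nonzero(l==k); P=np.array([ray(s,a,b,.008)[:2] for a,b in zip(u,v)])
        vx,vy,x0,y0=cv2.fitLine(P.astype(np.float32)*1000,cv2.DIST_L2,0,.01,.01).ravel(); d=np.array([vx,vy])*np.sign(vx); q=(P-np.array([x0,y0])/1000)@d
        print(st[k],np.degrees(np.arctan2(d[1],d[0])),P.min(0),P.max(0),'mid',np.array([x0,y0])/1000+d*(q.min()+q.max())/2, 'len',np.ptp(q),'line y at .40,.36',y0/1000+(.40-x0/1000)*d[1]/d[0],y0/1000+(.36-x0/1000)*d[1]/d[0])
E
```

```text
pos [0.4224 0.3781 0.1378] ang 96.0 slide [0.033 0.042 0.892] yaw -0.002 tilt [ 0.001 -0.001 -1.   ] t 29.5 w 0.0442 F [-0.6  0.5  0.5] g 0.0 q7 0.46
[ 269   70   51  212 4862] 6.1076703 [0.33261863 0.36735158] [0.49728355 0.40941962] mid [0.41499501 0.38224431] len 0.16475260455173552 line y at .40,.36 0.38063976 0.37635958
[ 140  329   28   74 1056] -6.508489 [0.55606362 0.26221033] [0.63943596 0.28695764] mid [0.5975953  0.27238171] len 0.08444692651986124 line y at .40,.36 0.2949245 0.29948795
[ 405  329   28   74 1035] 18.219475 [0.53252253 0.49494641] [0.61225602 0.53156357] mid [0.57189576 0.515782  ] len 0.08447591911551688 line y at .40,.36 0.4592008 0.44603443
```

View pics/w6.png

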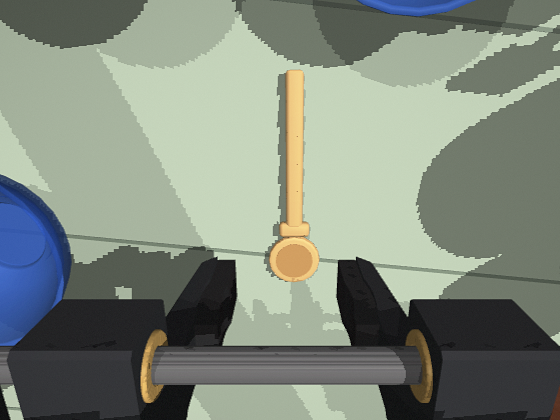

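The spoon handle is clear, from (295,70) to (293,230), and the bowl end at (293,258) is in line. I'll grasp it at mid-length.

>>> move_arm(
  commands=[
    {"slide": [0.042, 0.037, 0.2], "yaw": 0},
    {"slide": [0.042, 0.037, 0.5], "yaw": 0},
    {"slide": [0.042, 0.037, 0.75], "yaw": 0},
    {"slide": [0.042, 0.037, 0.84], "yaw": 0},
    {"slide": [0.042, 0.037, 0.86], "yaw": 0},
    {"slide": [0.042, 0.037, 0.86], "yaw": 0},
    {"slide": [0.042, 0.037, 0.86], "yaw": 0},
  ],
)

```text
t: 30.42
position: [0.4146, 0.3855, 0.0098]
eef_rot: [-0.053, 0.999, 0.001, 0.001]
contact_force: [1.1, 0.7, 0.3]
width: 0.0441
grasp_force: 0.0
```

```bash
python3 - <<'E'
from h import *
go(.4155,.383,.003,96.1)
E
```

```text
pos [0.4146 0.3855 0.0098] ang 96.1 slide [-0.004 -0.017  0.045] yaw 0.0 tilt [ 0.002  0.002 -1.   ] t 30.43 w 0.0441 F [1.1 0.7 0.3] g 0.0 q7 0.35
```

>>> move_arm(
  commands=[
    {"slide": [-0.004, -0.015, 0.015], "yaw": 0},
    {"slide": [-0.004, -0.015, 0.03], "yaw": 0},
    {"slide": [-0.004, -0.015, 0.042], "yaw": 0},
    {"slide": [-0.004, -0.015, 0.042], "yaw": 0},
    {"slide": [-0.004, -0.015, 0.042], "yaw": 0},
  ],
)

```text
t: 31.05
position: [0.4146, 0.3829, 0.0021]
eef_rot: [-0.054, 0.999, 0.0, -0.0]
contact_force: [-0.6, -0.4, -0.3]
width: 0.044
grasp_force: 0.0
```

>>> move_arm(
  commands=[
    {"slide": [0, 0, 0], "yaw": 0},
    {"slide": [0, 0, 0], "yaw": 0},
    {"slide": [0, 0, 0], "yaw": 0},
    {"slide": [0, 0, 0], "yaw": 0},
    {"slide": [0, 0, 0], "yaw": 0},
    {"slide": [0, 0, 0], "yaw": 0},
    {"slide": [0, 0, 0], "yaw": 0},
    {"slide": [0, 0, 0], "yaw": 0},
  ],
  gripper=0,
  newtons=20,
)

```text
t: 32.05
position: [0.4147, 0.3828, 0.0022]
eef_rot: [-0.054, 0.999, 0.0, 0.0]
contact_force: [-0.0, -0.4, 1.3]
width: 0.0127
grasp_force: 20.0
```

>>> move_arm(
  commands=[
    {"slide": [0, 0, -0.1], "yaw": 0},
    {"slide": [0, 0, -0.3], "yaw": 0},
    {"slide": [0, 0, -0.6], "yaw": 0},
    {"slide": [0, 0, -0.9], "yaw": 0},
    {"slide": [0, 0, -1], "yaw": 0},
    {"slide": [0, 0, -1], "yaw": 0},
  ],
)

```text
t: 32.8
position: [0.4151, 0.3829, 0.1531]
eef_rot: [-0.053, 0.999, 0.001, 0.001]
contact_force: [-0.9, -0.7, -0.3]
width: 0.0126
grasp_force: 20.0
```

```bash
python3 - <<'E'
from h import *
go(.4275,-.388,.2,90)
s=snap('wrist','w7.png')
E
```

```text
pos [0.4151 0.3829 0.1531] ang 96.1 slide [ 0.465 -5.118 -0.319] yaw 0.053 tilt [ 0.001  0.001 -1.   ] t 32.8 w 0.0126 F [-0.9 -0.7 -0.3] g 20.0 q7 0.45
```

View pics/w7.png

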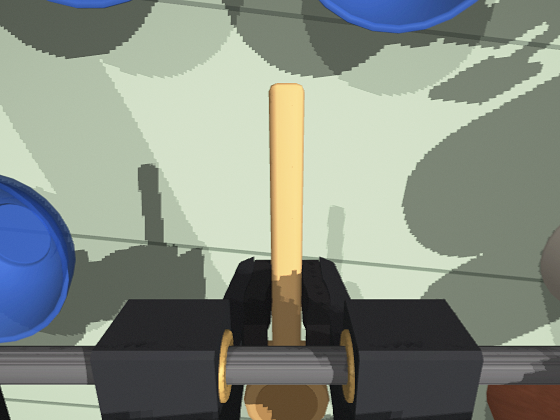

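The spoon is held level by mid-handle and in line with the fingers. I'll carry it high across to the box.

>>> move_arm(
  commands=[
    {"slide": [0, -0.1, -0.3], "yaw": 0.06},
    {"slide": [0, -0.4, -0.5], "yaw": 0.06},
    {"slide": [0, -0.7, -0.5], "yaw": 0.06},
    {"slide": [0, -1, -0.5], "yaw": 0.06},
    {"slide": [0, -1, -0.5], "yaw": 0.06},
  ],
)

```text
t: 33.48
position: [0.4304, 0.2285, 0.2253]
eef_rot: [0.009, 1.0, -0.003, -0.002]
contact_force: [-0.0, 0.5, -0.6]
width: 0.0127
grasp_force: 20.0
```

>>> move_arm(
  commands=[
    {"slide": [0, -0.3, 0], "yaw": 0},
    {"slide": [0, -0.6, 0], "yaw": 0},
    {"slide": [0, -1, 0], "yaw": 0},
    {"slide": [0, -1, 0], "yaw": 0},
  ],
)

```text
t: 33.98
position: [0.4276, 0.079, 0.2257]
eef_rot: [0.01, 1.0, -0.002, -0.002]
contact_force: [0.6, 1.0, 0.0]
width: 0.0127
grasp_force: 20.0
```

>>> move_arm(
  commands=[
    {"slide": [0, -0.3, 0], "yaw": 0},
    {"slide": [0, -0.6, 0], "yaw": 0},
    {"slide": [0, -1, 0], "yaw": 0},
    {"slide": [0, -1, 0], "yaw": 0},
  ],
)

```text
t: 34.48
position: [0.4263, -0.07, 0.226]
eef_rot: [0.01, 1.0, -0.001, -0.001]
contact_force: [0.8, 1.3, -0.8]
width: 0.0127
grasp_force: 20.0
```

>>> move_arm(
  commands=[
    {"slide": [0, -0.3, 0], "yaw": 0},
    {"slide": [0, -0.6, 0], "yaw": 0},
    {"slide": [0, -1, 0], "yaw": 0},
    {"slide": [0, -1, 0], "yaw": 0},
  ],
)

```text
t: 34.98
position: [0.4252, -0.2193, 0.2261]
eef_rot: [0.01, 1.0, -0.0, -0.0]
contact_force: [-0.5, 1.0, -0.4]
width: 0.013
grasp_force: 20.0
```

```bash
python3 - <<'E'
from h import *
go(.4275,-.388,.15,89.25)
W=cloud(dict(np.load('top0.npz')))
P=top_pts(W,425,235,45,.062,.068); print(cv2.minAreaRect(P[:,:2].astype(np.float32)*1000))
V=cloud(dict(np.load('side0.npz')))
P=top_pts(V,402,310,55,.061,.068); P=P[(P[:,0]<.53)&(P[:,1]>-.47)&(P[:,1]<-.31)&(P[:,0]>.32)]; print(cv2.minAreaRect(P[:,:2].astype(np.float32)*1000))
E
```

```text
pos [ 0.4252 -0.2193  0.2261] ang 88.9 slide [-0.037 -1.124  0.507] yaw -0.003 tilt [-0.001 -0.    -1.   ] t 34.98 w 0.013 F [-0.5  1.  -0.4] g 20.0 q7 1.52
((427.18853759765625, -387.56829833984375), (163.44383239746094, 114.83072662353516), 0.7177903652191162)
((428.7388000488281, -391.29473876953125), (165.1902313232422, 114.3578872680664), 0.7517052888870239)
```

>>> move_arm(
  commands=[
    {"slide": [-0.01, -0.3, 0], "yaw": 0},
    {"slide": [-0.02, -0.6, 0], "yaw": 0},
    {"slide": [-0.03, -0.95, 0.1], "yaw": 0},
    {"slide": [-0.03, -0.95, 0.2], "yaw": 0},
    {"slide": [-0.03, -0.95, 0.2], "yaw": 0},
  ],
)

```text
t: 35.6
position: [0.4284, -0.3553, 0.1955]
eef_rot: [0.005, 1.0, 0.002, -0.001]
contact_force: [-0.3, 0.3, -0.2]
width: 0.0131
grasp_force: 20.0
```

```bash
python3 - <<'E'
from h import *
go(.427,-.3885,.068,90)
s=snap('wrist','w8.png')
W=cloud(s); M=(W[...,2]>.061)&(W[...,2]<.068)&(abs(W[...,0]-.427)<.11)&(abs(W[...,1]+.388)<.08); P=W[M]
print(len(P),cv2.minAreaRect(P[:,:2].astype(np.float32)*1000))
T=cloud(dict(np.load('top0.npz'))); T=top_pts(T,425,235,45,.062,.068)
for Q in (P,T):
  for sg in (-1,1):
    e=[]
    for x in np.arange(.36,.5,.004):
        b=Q[abs(Q[:,0]-x)<.002]
        if len(b)>3: e.append((x,(sg*b[:,1]).max()*sg))
    e=np.array(e); 
    if len(e)>5: vx,vy,x0,y0=cv2.fitLine(e.astype(np.float32)*1000,cv2.DIST_HUBER,0,.01,.01).ravel(); print(sg,len(e),'yaw',np.degrees(np.arctan(vy/vx)),'y at .427',y0+(427-x0)*vy/vx)
    e=[]
    for y in np.arange(-.43,-.345,.004):
        b=Q[abs(Q[:,1]-y)<.002]
        if len(b)>3: e.append((y,(sg*b[:,0]).max()*sg))
    e=np.array(e)
    if len(e)>5: vx,vy,x0,y0=cv2.fitLine(e.astype(np.float32)*1000,cv2.DIST_HUBER,0,.01,.01).ravel(); print(sg,len(e),'yaw',-np.degrees(np.arctan(vy/vx)),'x at -.388',y0+(-388-x0)*vy/vx)
E
```

```text
pos [ 0.4284 -0.3553  0.1955] ang 89.5 slide [ 0.005 -0.225  0.849] yaw -0.005 tilt [-0.002  0.004 -1.   ] t 35.6 w 0.0131 F [-0.3  0.3 -0.2] g 20.0 q7 1.76
20831 ((426.0802001953125, -390.3914794921875), (163.97618103027344, 114.08322143554688), 0.9148637056350708)
-1 35 yaw 1.6272129 y at .427 -446.124
-1 20 yaw 1.7038853 x at -.388 344.61356
1 35 yaw -1.1252416 y at .427 -334.6556
1 20 yaw 71.366905 x at -.388 460.05142
-1 35 yaw 0.70404434 y at .427 -441.88184
-1 22 yaw -0.68831986 x at -.388 348.33972
1 35 yaw 0.6319699 y at .427 -334.13782
1 22 yaw 0.73208 x at -.388 504.9188
```

View pics/w8.png

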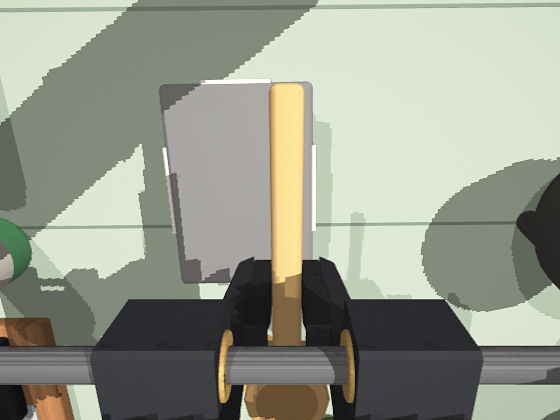

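The spoon is above the lid, which is at (240,180). The hand is still about 3 cm short in y, so I'll shift over and lower partway.

>>> move_arm(
  commands=[
    {"slide": [0, -0.1, 0], "yaw": -0.01},
    {"slide": [0.005, -0.21, 0.2], "yaw": -0.01},
    {"slide": [0.005, -0.21, 0.5], "yaw": -0.01},
    {"slide": [0.005, -0.21, 0.7], "yaw": -0.01},
    {"slide": [0.005, -0.21, 0.77], "yaw": -0.01},
    {"slide": [0.005, -0.21, 0.77], "yaw": -0.01},
    {"slide": [0.005, -0.21, 0.77], "yaw": -0.01},
    {"slide": [0.005, -0.21, 0.77], "yaw": -0.01},
  ],
)

```text
t: 36.65
position: [0.4272, -0.3907, 0.0828]
eef_rot: [-0.004, 1.0, -0.001, 0.001]
contact_force: [-0.1, 0.7, 0.0]
width: 0.0126
grasp_force: 20.0
```

```bash
python3 - <<'E'
from h import *
go(.427,-.3885,.0665,90.7)
E
```

```text
pos [ 0.4272 -0.3907  0.0828] ang 90.4 slide [0.001 0.015 0.109] yaw -0.003 tilt [ 0.002 -0.001 -1.   ] t 36.65 w 0.0126 F [-0.1  0.7  0. ] g 20.0 q7 1.73
```

>>> move_arm(
  commands=[
    {"slide": [0.001, 0.014, 0.04], "yaw": -0.003},
    {"slide": [0.001, 0.014, 0.07], "yaw": -0.003},
    {"slide": [0.001, 0.014, 0.085], "yaw": -0.003},
    {"slide": [0.001, 0.014, 0.095], "yaw": -0.003},
    {"slide": [0.001, 0.014, 0.102], "yaw": -0.003},
    {"slide": [0.001, 0.014, 0.102], "yaw": -0.003},
    {"slide": [0.001, 0.014, 0.102], "yaw": -0.003},
  ],
)

```text
t: 37.52
position: [0.4264, -0.3883, 0.0664]
eef_rot: [-0.007, 1.0, -0.0, 0.0]
contact_force: [-0.1, 1.1, 0.3]
width: 0.0125
grasp_force: 20.0
```

>>> move_arm(
  commands=[
    {"slide": [0, 0, 0.004], "yaw": 0},
    {"slide": [0, 0, 0.007], "yaw": 0},
    {"slide": [0, 0, 0.01], "yaw": 0},
    {"slide": [0, 0, 0.01], "yaw": 0},
  ],
)

```text
t: 38.02
position: [0.4264, -0.3883, 0.0661]
eef_rot: [-0.007, 1.0, -0.0, 0.0]
contact_force: [-2.7, 1.4, 11.1]
width: 0.0125
grasp_force: 20.0
```

Contact on the lid, about 11 N. I'll release, lift and check.

>>> move_arm(
  commands=[
    {"slide": [0, 0, -0.006], "yaw": 0},
    {"slide": [0, 0, -0.006], "yaw": 0},
    {"slide": [0, 0, -0.006], "yaw": 0},
    {"slide": [0, 0, -0.006], "yaw": 0},
    {"slide": [0, 0, -0.006], "yaw": 0},
  ],
  gripper=0.4,
)

```text
t: 38.65
position: [0.4263, -0.3882, 0.0656]
eef_rot: [-0.007, 1.0, 0.0, -0.0]
contact_force: [-0.3, 0.7, -0.3]
width: 0.0353
grasp_force: 0.0
```

>>> move_arm(
  commands=[
    {"slide": [0, 0, -0.15], "yaw": 0},
    {"slide": [0, 0, -0.35], "yaw": 0},
    {"slide": [0, 0, -0.65], "yaw": 0},
    {"slide": [0, 0, -1], "yaw": 0},
    {"slide": [0.3, -0.3, -1], "yaw": 0},
    {"slide": [0.3, -0.6, -1], "yaw": 0},
    {"slide": [0.3, -1, -1], "yaw": 0},
    {"slide": [0.3, -1, -1], "yaw": 0},
    {"slide": [0.3, -1, -1], "yaw": 0},
    {"slide": [0.3, -1, -1], "yaw": 0},
    {"slide": [0.3, -1, -1], "yaw": 0},
  ],
)

```text
t: 40.02
position: [0.3838, -0.5377, 0.216]
eef_rot: [-0.008, 1.0, 0.0, -0.0]
contact_force: [0.4, -0.9, -0.6]
width: 0.0353
grasp_force: 0.0
```

```bash
python3 - <<'E'
from h import *
go(.427,-.3885,.2)
s=snap('top','t3.png'); W=cloud(s)
hsv=cv2.cvtColor(s['img'],cv2.COLOR_RGB2HSV); m=(hsv[...,0]>8)&(hsv[...,0]<28)&(hsv[...,1]>80)
c=comp(m,425,232,8); v,u=np.nonzero(c); P=np.array([ray(s,a,b,.072)[:2] for a,b in zip(u,v)])
vx,vy,x0,y0=cv2.fitLine(P[P[:,0]<.45].astype(np.float32)*1000,cv2.DIST_L2,0,.01,.01).ravel(); d=np.array([vx,vy])*np.sign(vx); q=(P-np.array([x0,y0])/1000)@d
print('spoon',len(P),np.degrees(np.arctan2(d[1],d[0])),'len',np.ptp(q),'mid',np.array([x0,y0])/1000+d*(q.min()+q.max())/2,np.nanmedian(W[c][:,2]))
for n,u,v,r,a,b in [('shaker',263,218,20,.08,.105),('pestle',310,222,40,.13,.148),('bowl',217,220,34,.05,.063),('jar',261,143,22,.1,.12),('short',418,175,16,.05,.07),('garlic',163,142,14,.02,.06)]:
    P=top_pts(W,u,v,r,a,b); P=P[P[:,1]>.01] if n=='shaker' else P; print(n,circ(P))
P=top_pts(cloud(dict(np.load('top0.npz'))),163,142,14,.02,.06); print('garlic0',circ(P))
cv2.imwrite('pics/fin.png',np.hstack([s['img'],])[:,:,::-1])
E
```

```text
pos [ 0.3838 -0.5377  0.216 ] ang 90.9 slide [-0.303  0.99   0.107] yaw 0.0 tilt [-0.  0. -1.] t 40.02 w 0.0353 F [ 0.4 -0.9 -0.6] g 0.0 q7 2.11
spoon 475 0.84936875 len 0.1671061414918458 mid [ 0.42942698 -0.38581915] 0.0725292606338744
shaker (array([0.4699, 0.0425]), 0.0219, 219, array([0.4686, 0.0423, 0.0936]))
pestle (array([ 0.4583, -0.0798]), 0.0161, 135, array([ 0.4578, -0.0789,  0.1427]))
bowl (array([0.4807, 0.1641]), 0.0693, 439, array([0.4878, 0.1718, 0.0571]))
jar (array([0.6863, 0.0443]), 0.0255, 293, array([0.6839, 0.0443, 0.1154]))
short (array([ 0.5938, -0.3874]), 0.0301, 375, array([ 0.5919, -0.3851,  0.0625]))
garlic (array([0.7119, 0.3166]), 0.0251, 242, array([0.7081, 0.3143, 0.031 ]))
garlic0 (array([0.7122, 0.3169]), 0.0252, 246, array([0.7084, 0.3144, 0.0312]))
```

View pics/fin.png

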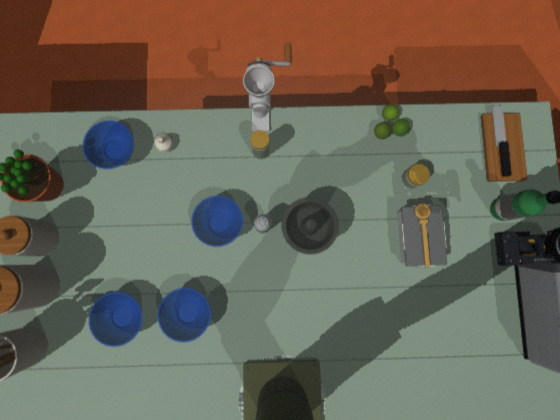

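The final view matches the request: pestle (311,226), shaker (262,224), jar (260,143) and spoon on the lid (424,235). Each is within about 2 mm of its target, the bystanders haven't moved, and the gripper is clear.

```bash
python3 -c "
from rig import hand_in; print(hand_in())"
```

```text
the job is handed in; nothing more can be done
None
```

The job is handed in at about 40 s: pestle, shaker, jar and spoon were placed in the order asked, each measured within about 2 mm of its target, and the bowl, short jar and garlic have not moved.

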